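Lock the shaker's hold-down bar with a hairpin spring clip

ROBOT

A 6-joint arm with a two-finger parallel gripper is mounted at the origin on the work surface. World frame = base frame: x ahead of the robot, y to its left, z up, the work surface at z = 0. Lengths are in mm, angles in rad, forces in N, time in s.
With the tool pointing down it reaches from about 350 to 975 mm from the base axis. Payload 7.1 kg.
Tool frame: the origin (TCP) lies at the very end of the fingers, on their centre line; the grasp point (between the pads) lies 19 mm behind it; z points along the fingers, y is the line along which they close (so a half turn about z gives the same grasp; the last joint's range is limited). The gripper opens to 88 mm and grips with 3 to 60 N. Pads are 20 mm wide; open, the fingers measure 115 mm over their backs; the gripper's body (75 mm by 178 mm) begins 61 mm behind the grasp point.
Start: joints at [1.272, 0.423, 1.63, -0, 1.089, -0.019], TCP at [172.57, 600.686, 222.675] pointing down, gripper open.
Joint ranges: [-3, 3], [-0.9, 2.11], [0.09, 2.58], [-1.31, 4.45], [0.11, 2.69], [-2.54, 2.54]. Speed limits (rad/s): [2.39, 2.39, 3.01, 3.14, 3.14, 3.14].

INTERFACE

Orientations are given as a rotation vector (axis times angle).
In Python, from workcell import sensors, imaging, close_job gives the robot as it stands. The module is installed in compiled form; this text tells all that it offers.
- The arm moves only by the tool servo_tool, never from a script. Its argument "steps" is a list of rows, each a list of 3 entries, a list of its own where there are three numbers: the shift along the world's x, y, z in m, then the turn, a rotation vector about the world's x, y, z in degrees, then the opening, from -1 (shut) to 1 (fully open). A call has exactly 8 rows; each row shifts and turns the commanded pose from where the row before left it; what a row does not reach is not made up. A row lasts 1/12 s, in which the tool goes at most 41.7 mm and 7.16 degrees, less where a joint would pass 70% of its speed; a pose out of reach is approached as far as the arm can. A call is refused whole if a number of a shift passes 0.0417 or a number of a turn 7.16, either way. A call with a gripper value outside its range is refused whole. The fingers move at their own pace and stop on an object; the grip force is fixed at half the most. Time passes only in rows, so rows that do not move let the fingers close, or fill a call up. It gives the time, the measured TCP pose, the force, the opening and the grip force at its end, in the units of the state.
- sensors.get_obs(): the state, without advancing time (a new reading comes with each control period).
- imaging.get_image(name): name is "scene" or "top" or "wrist"; returns a dict with "color" (480x640x3 uint8, blue, green, red), "range_z" (480x640 float32, mm along the optical axis (not along the pixel's ray), 0 where there is no reading), "vertical_fov" (degrees; the focal length in pixels is half the picture's height over the tangent of half this angle, whatever the lens; pixels are square), "cx", "cy" (the principal point, pixels), "rvec" (rotation vector, rad) and "tvec" (3), from world to camera coordinates, as OpenCV has them; the wrist camera has in their place "tool_from_camera" (4x4, takes a point from camera to tool coordinates, whose origin is the TCP and whose axes are the flange's). Camera axes: x right, y down, z forward; pixel columns grow to the right and rows downward; lengths in mm; the calibration is good to about 2 mm. A picture is of the moment at which its call begins: read the wrist's pose just before it.
- close_job(): hands the job in; it is judged then, once.
The state is a dict: "t": time; "qpos": joint angles; "qvel": joint speeds; "joint_torque": joint torques, N m; "ee_pos": TCP position; "orientation": TCP orientation; "ft_force": force on the tool from outside, world axes, zero at the start; "moment": the same for the moment, N m; "width": finger opening in mm; "grasp_force": force on a finger pad.
Only numpy, scipy, OpenCV 4.12 (cv2) and the standard library are available. Lean on these libraries where they do the work, as an engineer would, in place of code of your own. Each camera call takes 0.05 s, during which the arm holds its last target. There are 200 camera calls.

TASK

Close the hold-down bar over the jars on the bench shaker by pressing its thumb pad gently down, then pick up the hairpin spring clip and push it sideways over the neck of the clamp post, between bar and post head, until its legs snap past the post and its stop tongue is fully home against the post. Do not force the bar or the post: stop pushing when you feel the clip come home. Let go of the clip and leave the other things on the bench alone.

Things in the scene. Friction and masses are not known exactly. Their poses are not given: they have to be found in the camera images.
- shaker: White bench shaker, aluminium platform 180 x 310 mm, its top 55 mm above the bench; fixed. Origin: centre of its underside, on the bench. x points away from the robot (dark panel on the -x front), y along its length, z up; yaw within 0.3 rad. Three amber jars with white lids stand on it along y. The clamp post stands at y = -100 mm, the bar's hinge at y = +100 mm.
- bar: Aluminium hold-down bar, 64 mm wide, 8 mm thick, hinged to the shaker. Origin: on its hinge axis (along the shaker's x, 120 mm above the bench), at mid thickness; it reaches 264 mm along its own -y. Closed: level, on its end stop, axes as the shaker's, top face 124 mm above the bench. It starts raised by 0.5 to 0.9 rad and stays where left; 1 to 5 N on the pad moves it. More than 60 N on it would crack the jars.
- thumb_pad (a point): Top centre of the black rubber thumb pad, 40 x 34 x 4 mm, on the bar's free end, 245 mm from the hinge along the bar and 8 mm above its mid plane; axes as the bar's. Press here. A window in the bar, 44 mm (x) by 28 mm (y), centred 200 mm from the hinge, lets the post's head through.
- post: Upright steel clamp post: shank 12 mm diameter, head 18 mm. Origin: on its axis at the platform top, axes as the shaker's. It stands loosely in a slot and can slide along the shaker's x, dragging with about 4 N; it has 24 mm of travel and starts anywhere in it, so a clip pushed on first carries it along by an unknown 2 to 24 mm, until it stops and the clip snaps over. Over 24 N between clip and post would bend it.
- post_neck (a point): Point on the post's axis level with the closed bar's top face (69 mm above the post's origin, 124 mm above the bench). The neck, where the clip goes, is the 11 mm of shank from here up to the head's underside.
- post_head (a point): Top of the post's head, on its axis, 92 mm above the post's origin; the head is 12 mm high.
- clip: Steel hairpin spring clip, about 75 g, lying on the bench. Origin: underside centre of its upright aluminium thumb block, 22 (x) by 12 (y) by 26 mm high (z): grip this across y from above. x points to the open mouth of the legs, z up; starts within 0.7 rad of the world's x. Two wire legs, 6 mm thick, lie at 0 to 6 mm height ahead of the block, from a 24 mm wide yoke 11 to 19 mm ahead of the origin.
- clip_seat (a point): On the clip's underside, 46 mm ahead of its origin: the post's axis is here when the clip is fully home, against the end of the 10 mm wide, 6 mm high stop tongue between the legs (ends 40 mm ahead of the origin). The pocket here is 14 mm wide.
- clip_mouth (a point): Midway between the leg tips, 73 mm ahead of the clip's origin and 3 mm above its underside; the tips reach 3 mm farther. The mouth is 21 mm clear; the legs' inward bulges, 58 mm ahead of the origin, leave 8 mm clear. The legs spring apart: snapping past the shank takes about 8 to 18 N, felt as a rise and drop of the push; a few mm more brings the tongue up against the post.
- beaker: Bystander: glass beaker, 68 mm diameter, 85 mm high, standing on the bench. Origin: centre of its underside.
- meter: Bystander: green and yellow hand-held meter, 75 x 150 x 28 mm, lying on the bench. Origin: centre of its underside.
- vial: Bystander: small amber jar, 42 mm diameter, 62 mm high, standing on the bench. Origin: centre of its underside.
Not all that is in view belongs to the job. Several things look just like the clip: the one meant starts farthest to the robot's left.

How it is judged:
By the outcome, as a careful person would: the job done as asked, in the order asked, and still so for the second after the job is handed in, with the robot touching nothing.
It also fails if it takes over 72 s, if anything falls off the work surface, if the arm or the gripper's body presses on something with over 40 N, if the wrist force passes 120 N, or if a joint passes its speed limit or range.

## Working session

There is one attempt and no reset: what is moved stays moved. The work goes in short steps, Python scripts to look and compute and a tool call to move; the robot and the scene stay as the last step left them, time stands still between calls to the robot, and variables do not carry over. Pictures are saved under pics/ and viewed, at most 10 in all, crops included, and the job is handed in when it is done.

Besides the shell and the picture viewer there is one more tool, called after ">>>" by a JSON object that holds its "name" and its "arguments". servo_tool: Moves the arm, as the interface text tells. Its arguments: {"type":"object","properties":{"steps":{"type":"array"}},"required":["steps"]}

```bash
mkdir -p pics
cat > h.py <<'E'
import numpy as np,cv2
from workcell import sensors,imaging
def get(n):
    o=sensors.get_obs(); im=imaging.get_image(n)
    f=240/np.tan(np.radians(im["vertical_fov"])/2)
    if "rvec" in im:
        R=cv2.Rodrigues(np.array(im["rvec"],float))[0]; t=np.array(im["tvec"],float).ravel()
        T=np.eye(4);T[:3,:3]=R.T;T[:3,3]=-R.T@t
    else:
        A=np.eye(4);A[:3,:3]=cv2.Rodrigues(np.array(o["orientation"],float))[0];A[:3,3]=o["ee_pos"]
        T=A@np.array(im["tool_from_camera"])
    z=im["range_z"];v,u=np.mgrid[:480,:640]
    P=np.stack([(u-im["cx"])/f*z,(v-im["cy"])/f*z,z,np.ones_like(z)],-1)@T.T
    P=P[...,:3];P[z==0]=np.nan
    return im,P,T,f
def ray(im,T,f,u,v,h):
    d=T[:3,:3]@np.array([(u-im["cx"])/f,(v-im["cy"])/f,1]);c=T[:3,3]
    return c+d*(h-c[2])/d[2]
E
python3 - <<'E'
from h import *
for n in("scene","top"):
    im,P,T,f=get(n);cv2.imwrite(f"pics/{n}0.png",im["color"]);np.savez(f"{n}0.npz",P=P,c=im["color"],T=T,f=f,cx=im["cx"],cy=im["cy"]);print(n,T[:3,3],f)
print(sensors.get_obs())
E
```

```text
scene [1195.76813026   39.88357163  830.63866359] 537.6684887239716
top [ 253.48325795  -62.60879104 1296.70083102] 524.168222760827
{'t': 0.1, 'qpos': array([ 1.27201990e+00,  4.23780893e-01,  1.63058268e+00,  8.57711629e-06,
        1.08856556e+00, -1.89812425e-02]), 'qvel': array([ 0.00178268, -0.00120802, -0.00025607, -0.00205012, -0.0001203 ,
        0.00038925]), 'joint_torque': array([ 3.58262541e-04, -5.45621395e+01, -2.74326378e+01,  6.46310672e-02,
        1.86485524e-02,  4.01049300e-07]), 'ee_pos': array([172.42007178, 600.24843527, 221.98127066]), 'orientation': array([-4.38044607e-01, -3.11068182e+00,  2.07085918e-03]), 'ft_force': array([ 0.12255994,  0.42978079, -1.29147647]), 'moment': array([ 0.02055268, -0.01757356, -0.00371915]), 'grasp_force': 0.0, 'width': 87.84124038833096}
```

View pics/top0.png

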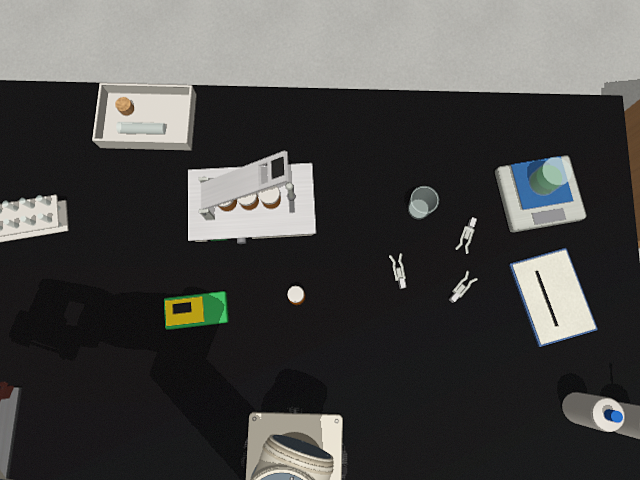

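View pics/scene0.png

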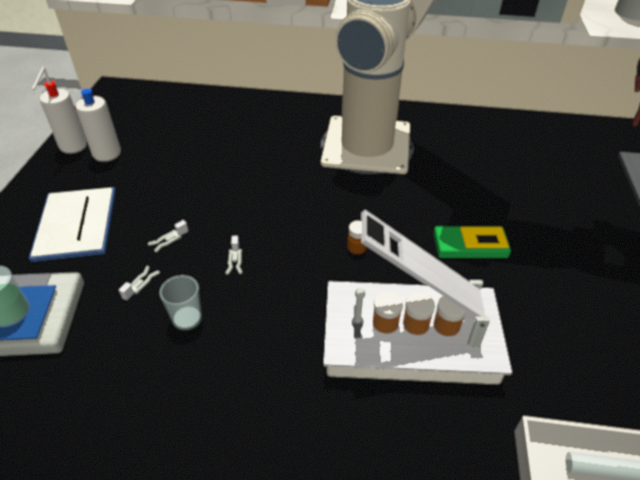

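The top picture has +x up and +y left. The wanted clip is the leftmost one, with its block near (403,283) and legs toward (396,257). The shaker is centred near (251,202), the raised bar runs from its hinge at (207,205) to its free end at (280,162), and the post is at (291,195). The scene picture agrees: post at (358,310), clip at (235,255).

Run:
```python
from h import *
for n in("top","scene"):
    d=np.load(n+"0.npz");P=d["P"];c=d["c"].astype(int)
    X,Y,Z=P[...,0],P[...,1],P[...,2]
    box={"top":(slice(140,260),slice(170,330)),"scene":(slice(260,400),slice(300,520))}[n]
    m=np.zeros(Z.shape,bool);m[box]=1
    s=m&(abs(Z-55)<5)&(c.min(-1)>90)
    if n=="top":
        r=cv2.minAreaRect(P[s][:,:2].astype(np.float32));print("platform",r,np.median(Z[s]),s.sum())
        r=cv2.minAreaRect(P[s][:,:2].astype(np.float32));print(cv2.boxPoints(r))
    # post
    pm=np.zeros(Z.shape,bool)
    pm[(slice(178,215),slice(283,300)) if n=="top" else (slice(280,340),slice(348,370))]=1
    q=P[pm&(Z>80)&(Z<155)];print(n,"post pts z",len(q));print(np.round(q[np.argsort(-q[:,2])][:40:3]))
    cm=np.zeros(Z.shape,bool)
    cm[(slice(250,292),slice(385,412)) if n=="top" else (slice(230,278),slice(222,246))]=1
    b=P[cm&(Z>15)&(Z<35)];l=P[cm&(Z<15)&(c.min(-1)>90)]
    print(n,"block",len(b),np.round(b.mean(0),1),b.min(0),b.max(0),"white",np.round(l.mean(0),1),len(l))
    if n=="top":
        w=cm&(c.min(-1)>90);vv,uu=np.nonzero(w)
# bar from scene: pad+plane
im=np.load("top0.npz")["c"]
a=cv2.resize(im[245:300,375:425],None,fx=7,fy=7,interpolation=cv2.INTER_CUBIC)
b=cv2.resize(im[140:250,180:325],None,fx=3.5,fy=3.5,interpolation=cv2.INTER_CUBIC)
h=max(a.shape[0],b.shape[0]);z=np.zeros((h,a.shape[1]+b.shape[1],3),np.uint8);z[:a.shape[0],:a.shape[1]]=a;z[:b.shape[0],a.shape[1]:]=b
print(z.shape,a.shape);cv2.imwrite("pics/crop1.png",cv2.resize(z,None,fx=.9,fy=.9))
```

```text
platform ((644.8753051757812, 149.16078186035156), (259.9457702636719, 346.7064514160156), 4.792572498321533) 54.070793057928995 5287
[[500.87338  311.04883 ]
 [529.84033  -34.44541 ]
 [788.8772   -12.727264]
 [759.9103   332.76697 ]]
top post pts z 79
[[618.  24. 150.]
 [623.  29. 148.]
 [619.  29. 147.]
 [616.  33. 146.]
 [619.  34. 145.]
 [627.  25. 145.]
 [612.  24. 145.]
 [622.  29. 144.]
 [612.  31. 144.]
 [620.  22. 143.]
 [622.  36. 142.]
 [625.  32. 142.]
 [630.  30. 141.]
 [619.  22. 140.]]
top block 50 [ 418.1 -248.1   24.3] [ 407.89049932 -256.63115565   16.37142057] [ 427.87166731 -241.68300549   29.00727284] white [ 455.2 -242.7    3.5] 213
scene post pts z 227
[[625.  29. 149.]
 [625.  26. 148.]
 [624.  32. 148.]
 [631.  26. 148.]
 [627.  22. 148.]
 [627.  34. 147.]
 [621.  30. 147.]
 [623.  34. 147.]
 [628.  24. 147.]
 [624.  22. 146.]
 [619.  27. 146.]
 [620.  29. 146.]
 [620.  32. 146.]
 [618.  28. 145.]]
scene block 66 [ 424.5 -248.2   24.4] [ 410.04728962 -255.57535433   15.12456798] [ 434.99096385 -241.80721072   30.97195848] white [ 454.9 -242.4    5.5] 312
(385, 858, 3) (385, 350, 3)
```

View pics/crop1.png

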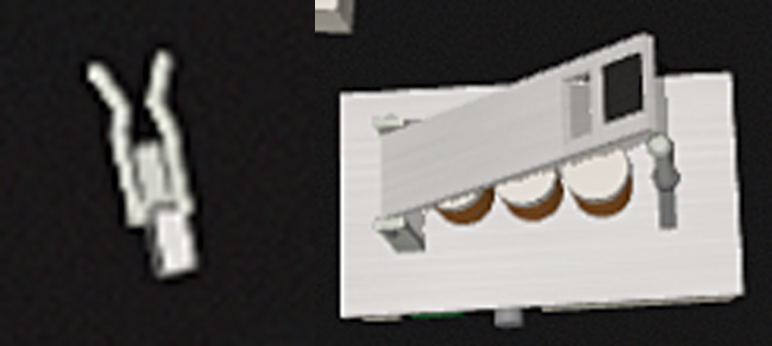

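The crop shows the clip block at crop (174,242) and its mouth midway at (129,63). The bar has its black pad at (624,87) and its window at (578,107). The post head is at (659,146).

Run:
```python
from h import *
d=np.load("top0.npz");P=d["P"];im=d;T=d["T"];f=float(d["f"])
cr=lambda x,y:((x/.9-350)/3.5+180,140+y/3.15)
ca=lambda x,y:(375+x/6.3,245+y/6.3)
tl=ray(im,T,f,*cr(341,93),55);tr=ray(im,T,f,*cr(732,73),55);print("back corners",tl,tr,np.arctan2(*(tr-tl)[[0]],-(tr-tl)[1]), np.linalg.norm(tr-tl))
u,v=cr(624,87);u,v=int(round(u)),int(round(v));print("pad",u,v,np.nanmedian(P[v-4:v+5,u-4:u+5].reshape(-1,3),0))
# bar axis: points on bar surface
Z=P[...,2];m=np.zeros(Z.shape,bool);m[150:212,200:292]=1
q=P[m&(Z>128)];
rng=np.random.default_rng(0);best=0
for _ in range(300):
    a=q[rng.choice(len(q),3,0)];n=np.cross(a[1]-a[0],a[2]-a[0]);n/=np.linalg.norm(n)+1e-9
    i=abs((q-a[0])@n)<2.5
    if i.sum()>best:best=i.sum();I=i
q=q[I];c=q.mean(0);n=np.linalg.svd(q-c)[2][2];n*=np.sign(n[2]);print("plane",len(q),c,n,"tilt",np.arccos(n[2]),"yaw",np.arctan2(n[0],n[1]))
y=np.array([0,1,0])
ang=np.arctan2(n[1],n[2]);
r=cv2.minAreaRect(q[:,:2].astype(np.float32));print(r)
m=ray(im,T,f,*ca(129,63),3);b=ray(im,T,f,*ca(176,241),24);print("clip mouth",m,"block",b,"yaw",np.arctan2((m-b)[1],(m-b)[0]),np.linalg.norm((m-b)[:2]))
d=np.load("scene0.npz");P=d["P"];
for n,(u,v) in dict(hingeL=(478,325)).items():print(n,P[v,u])
for (k,s) in dict(post=(623,28)).items():print()
```

```text
back corners [684.32332954 286.66303925  55.        ] [709.17238061 -22.24391661  55.        ] 0.08026902347329866 309.904796214221
pad 278 168 [612.45885738  39.93773381 283.73947719]
plane 1804 [607.00553522 128.77400278 205.44073893] [-0.0506728   0.63498922  0.77085729] tilt 0.6906104677381034 yaw -0.07963228940158974
((606.83251953125, 124.45845794677734), (82.52091979980469, 200.7400360107422), 4.344742298126221)
clip mouth [ 490.9570213  -236.23173611    3.        ] block [ 417.64762835 -251.37712373   24.        ] yaw 0.20372922843509159 74.85753042074721
hingeL [643.79631494 225.65443278 115.76117493]
```

>>> {"name": "servo_tool", "arguments": {"steps": [[[0.0184, -0.0233, 0.006], [0, 0, 0.9], -1], [[0.0184, -0.0233, 0.006], [0, 0, 0.9], -1], [[0.0184, -0.0233, 0.006], [0, 0, 0.9], -1], [[0.0184, -0.0233, 0.006], [0, 0, 0.9], -1], [[0.0184, -0.0233, 0.006], [0, 0, 0.9], -1], [[0.0184, -0.0233, 0.006], [0, 0, 0.9], -1], [[0.0184, -0.0233, 0.006], [0, 0, 0.9], -1], [[0.0184, -0.0233, 0.006], [0, 0, 0.9], -1]]}}

```text
t: 0.77
ee_pos: [320.3, 412.9, 270.7]
orientation: [-0.24, -3.132, 0.001]
ft_force: [-0.2, 0.3, -0.4]
width: 37.9
grasp_force: 0.0
```

>>> {"name": "servo_tool", "arguments": {"steps": [[[0.0184, -0.0233, 0.006], [0, 0, 0.9], -1], [[0.0184, -0.0233, 0.006], [0, 0, 0.9], -1], [[0.0184, -0.0233, 0.006], [0, 0, 0.9], -1], [[0.0184, -0.0233, 0.006], [0, 0, 0.9], -1], [[0.0184, -0.0233, 0.006], [0, 0, 0.9], -1], [[0.0184, -0.0233, 0.006], [0, 0, 0.9], -1], [[0.0184, -0.0233, 0.006], [0, 0, 0.9], -1], [[0.0184, -0.0233, 0.006], [0, 0, 0.9], -1]]}}

```text
t: 1.43
ee_pos: [467.4, 226.5, 318.7]
orientation: [-0.044, -3.141, 0.0]
ft_force: [1.2, 0.5, -0.0]
width: 0.4
grasp_force: 0.0
```

>>> {"name": "servo_tool", "arguments": {"steps": [[[0.0184, -0.0233, 0.002], [0, 0, 0.9], -1], [[0.0184, -0.0233, 0.002], [0, 0, 0.9], -1], [[0.0184, -0.0233, 0.002], [0, 0, 0.9], -1], [[0.0184, -0.0233, 0.002], [0, 0, 0.9], -1], [[0.0184, -0.0233, 0.002], [0, 0, 0.9], -1], [[0.0184, -0.0233, 0.002], [0, 0, 0.9], -1], [[0.0184, -0.0233, 0.002], [0, 0, 0.9], -1], [[0.0184, -0.0233, 0.002], [0, 0, 0.9], -1]]}}

```text
t: 2.1
ee_pos: [614.6, 40.1, 334.3]
orientation: [0.154, -3.137, -0.0]
ft_force: [0.1, 0.4, -0.7]
width: 0.3
grasp_force: 0.0
```

>>> {"name": "servo_tool", "arguments": {"steps": [[[0, 0, -0.02], [0, 0, 0], -1], [[0, 0, -0.016], [0, 0, 0], -1], [[0, -0.006, -0.009], [0, 0, 0], -1], [[0, -0.006, -0.009], [0, 0, 0], -1], [[0.0005, -0.005, -0.009], [0, 0, 0], -1], [[0.0005, -0.005, -0.009], [0, 0, 0], -1], [[0.0005, -0.005, -0.009], [0, 0, 0], -1], [[0.0005, -0.005, -0.009], [0, 0, 0], -1]]}}

```text
t: 2.77
ee_pos: [616.3, 9.0, 244.2]
orientation: [-0.153, 3.137, -0.0]
ft_force: [-0.0, 0.1, 1.6]
width: 0.3
grasp_force: 0.6
```

>>> {"name": "servo_tool", "arguments": {"steps": [[[0.0005, -0.004, -0.009], [0, 0, 0], -1], [[0.0005, -0.004, -0.009], [0, 0, 0], -1], [[0.0005, -0.003, -0.009], [0, 0, 0], -1], [[0, -0.003, -0.009], [0, 0, 0], -1], [[0, -0.003, -0.009], [0, 0, 0], -1], [[0, -0.003, -0.009], [0, 0, 0], -1], [[0, -0.002, -0.009], [0, 0, 0], -1], [[0, -0.002, -0.009], [0, 0, 0], -1]]}}

```text
t: 3.43
ee_pos: [617.8, -14.7, 171.8]
orientation: [-0.153, 3.138, -0.0]
ft_force: [2.0, 0.0, 1.2]
width: 0.6
grasp_force: 0.5
```

Now slowly down to near z 128.

>>> {"name": "servo_tool", "arguments": {"steps": [[[0, -0.001, -0.007], [0, 0, 0], -1], [[0, -0.001, -0.007], [0, 0, 0], -1], [[0, -0.001, -0.006], [0, 0, 0], -1], [[0, -0.001, -0.005], [0, 0, 0], -1], [[0, -0.001, -0.005], [0, 0, 0], -1], [[0, 0, -0.004], [0, 0, 0], -1], [[0, 0, -0.003], [0, 0, 0], -1], [[0, 0, -0.002], [0, 0, 0], -1]]}}

```text
t: 4.1
ee_pos: [617.6, -19.6, 133.3]
orientation: [0.153, -3.138, 0.0]
ft_force: [-0.6, -1.7, 0.6]
width: 0.1
grasp_force: 0.5
```

>>> {"name": "servo_tool", "arguments": {"steps": [[[0, 0, -0.0005], [0, 0, 0], -1], [[0, 0, -0.0005], [0, 0, 0], -1], [[0, 0, -0.0005], [0, 0, 0], -1], [[0, 0, -0.0005], [0, 0, 0], -1], [[0, 0, -0.0005], [0, 0, 0], -1], [[0, 0, 0], [0, 0, 0], -1], [[0, 0, 0], [0, 0, 0], -1], [[0, 0, 0], [0, 0, 0], -1]]}}

```text
t: 4.77
ee_pos: [617.7, -19.4, 131.2]
orientation: [-0.153, 3.138, 0.0]
ft_force: [-0.3, -0.6, 1.2]
width: 0.5
grasp_force: 0.3
```

>>> {"name": "servo_tool", "arguments": {"steps": [[[0, 0, -0.0005], [0, 0, 0], -1], [[0, 0, -0.0005], [0, 0, 0], -1], [[0, 0, -0.0005], [0, 0, 0], -1], [[0, 0, -0.0005], [0, 0, 0], -1], [[0, 0, 0], [0, 0, 0], -1], [[0, 0, 0], [0, 0, 0], -1], [[0, 0, 0], [0, 0, 0], -1], [[0, 0, 0], [0, 0, 0], -1]]}}

```text
t: 5.43
ee_pos: [617.6, -19.4, 129.1]
orientation: [0.153, -3.138, -0.0]
ft_force: [0.2, 0.2, 0.2]
width: 0.5
grasp_force: 0.0
```

>>> {"name": "servo_tool", "arguments": {"steps": [[[0, 0, -0.0005], [0, 0, 0], -1], [[0, 0, -0.0005], [0, 0, 0], -1], [[0, 0, 0], [0, 0, 0], -1], [[0, 0, 0], [0, 0, 0], -1], [[0, 0, 0], [0, 0, 0], -1], [[0, 0, 0], [0, 0, 0], -1], [[0, 0, 0], [0, 0, 0], -1], [[0, 0, 0], [0, 0, 0], -1]]}}

```text
t: 6.1
ee_pos: [617.7, -19.5, 128.3]
orientation: [-0.153, 3.138, 0.0]
ft_force: [-1.2, 1.1, 5.3]
width: 0.7
grasp_force: 2.6
```

>>> {"name": "servo_tool", "arguments": {"steps": [[[0, 0, -0.0004], [0, 0, 0], -1], [[0, 0, 0], [0, 0, 0], -1], [[0, 0, 0], [0, 0, 0], -1], [[0, 0, 0], [0, 0, 0], -1], [[0, 0, 0], [0, 0, 0], -1], [[0, 0, 0], [0, 0, 0], -1], [[0, 0, 0], [0, 0, 0], -1], [[0, 0, 0], [0, 0, 0], -1]]}}

```text
t: 6.77
ee_pos: [617.7, -19.5, 128.3]
orientation: [-0.153, 3.138, 0.0]
ft_force: [-2.8, 1.8, 8.1]
width: 0.6
grasp_force: 4.0
```

The bar is on its end stop: z stays at 128.3 while the force rises to 8 N. I'll lift and look.

>>> {"name": "servo_tool", "arguments": {"steps": [[[0, 0, 0.006], [0, 0, 0], -1], [[0, 0, 0.02], [0, 0, 0], -1], [[-0.005, 0, 0.035], [0, 0, 0], 1], [[-0.01, 0, 0.035], [0, 0, 0], 1], [[-0.01, 0, 0.035], [0, 0, 0], 1], [[-0.01, 0, 0.03], [0, 0, 0], 1], [[-0.01, 0, 0.02], [0, 0, 0], 1], [[-0.01, 0, 0.01], [0, 0, 0], 1]]}}

```text
t: 7.43
ee_pos: [563.5, -19.6, 322.1]
orientation: [-0.152, 3.133, -0.001]
ft_force: [1.8, -0.5, -0.1]
width: 37.2
grasp_force: 0.0
```

Run:
```python
from h import *
im,P,T,f=get("wrist");cv2.imwrite("pics/w1.png",im["color"]);np.savez("w1.npz",P=P,c=im["color"],T=T,f=f,cx=im["cx"],cy=im["cy"])
print(T[:3,3],f)
Z=P[...,2];q=P[(Z>140)&(Z<155)];print("head",len(q),np.median(q,0),q.min(0),q.max(0))
```

```text
[481.24256993 -26.37853677 483.38775635] 334.93103377141625
head 166 [621.13704654  27.85862732 144.70930139] [614.79095205  20.6754987  140.35083025] [631.388434    37.6378779  147.79774384]
```

View pics/w1.png

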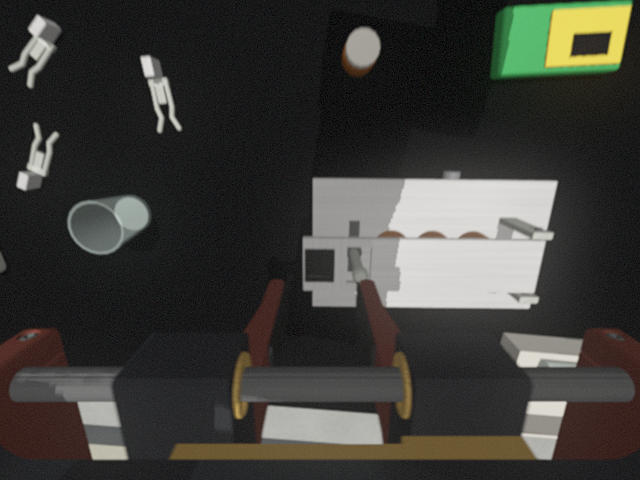

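The picture shows the bar level with the post head through its window at (358,265). The pad is at (320,265). The wanted clip is at (158,80). Next I go over the clip.

>>> {"name": "servo_tool", "arguments": {"steps": [[[-0.009, -0.0144, -0.0108], [0, 0, 0.38], 1], [[-0.009, -0.0144, -0.0108], [0, 0, 0.38], 1], [[-0.009, -0.0144, -0.0108], [0, 0, 0.38], 1], [[-0.009, -0.0144, -0.0108], [0, 0, 0.38], 1], [[-0.009, -0.0144, -0.0108], [0, 0, 0.38], 1], [[-0.009, -0.0144, -0.0108], [0, 0, 0.38], 1], [[-0.009, -0.0144, -0.0108], [0, 0, 0.38], 1], [[-0.009, -0.0144, -0.0108], [0, 0, 0.38], 1]]}}

```text
t: 8.15
ee_pos: [489.4, -135.2, 230.2]
orientation: [0.236, -3.131, -0.001]
ft_force: [0.9, -0.4, 0.1]
width: 87.7
grasp_force: 0.0
```

>>> {"name": "servo_tool", "arguments": {"steps": [[[-0.009, -0.0144, -0.0108], [0, 0, 0.38], 1], [[-0.009, -0.0144, -0.0108], [0, 0, 0.38], 1], [[-0.009, -0.0144, -0.0108], [0, 0, 0.38], 1], [[-0.009, -0.0144, -0.0108], [0, 0, 0.38], 1], [[-0.009, -0.0144, -0.0108], [0, 0, 0.38], 1], [[-0.009, -0.0144, -0.0108], [0, 0, 0.38], 1], [[-0.009, -0.0144, -0.0108], [0, 0, 0.38], 1], [[-0.009, -0.0144, -0.0108], [0, 0, 0.38], 1]]}}

```text
t: 8.82
ee_pos: [417.3, -250.1, 144.0]
orientation: [0.319, -3.124, -0.002]
ft_force: [-0.3, 0.3, -0.8]
width: 87.7
grasp_force: 0.0
```

Run:
```python
from h import *
d=np.load("w1.npz");P=d["P"];Z=P[...,2]
m=np.zeros(Z.shape,bool);m[238:292,375:520]=1;q=P[m&(abs(Z-124)<9)];A=np.c_[q[:,:2],np.ones(len(q))];print("bar plane",np.linalg.lstsq(A,q[:,2],rcond=None)[0],np.median(q[:,2]),len(q))
im,P,T,f=get("wrist");print(sensors.get_obs()["ee_pos"],T[:3,3]);np.savez("w2.npz",P=P,c=im["color"],T=T,f=f,cx=im["cx"],cy=im["cy"])
# project expected clip
o=np.array([418,-251,12.]);p=np.linalg.inv(T)@np.r_[o,1];u=f*p[0]/p[2]+im["cx"];v=f*p[1]/p[2]+im["cy"];print(u,v)
c=im["color"][:380,:];cv2.imwrite("pics/w2.png",im["color"])
```

```text
bar plane [1.12515052e-02 6.32823091e-04 1.16498930e+02] 123.52798867890624 7657
[ 415.26929196 -251.08541984  142.27748307] [ 337.53222593 -265.67716846  305.88830832]
319.0782718839129 233.36133582883923
```

View pics/w2.png

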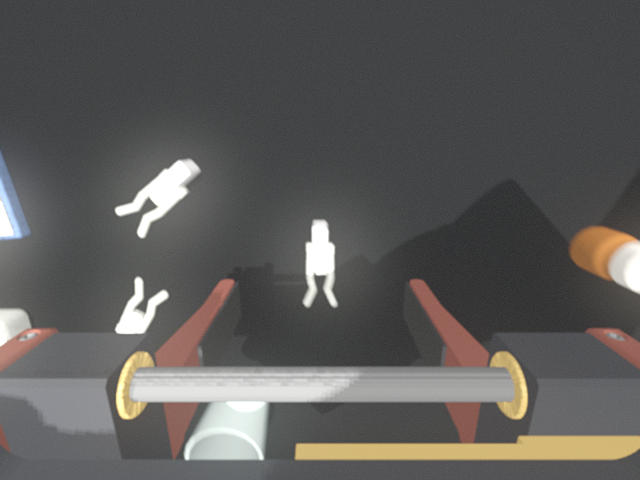

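The clip lies centred between the fingers and aligned with the tool: block top at (320,226), leg tips at (307,304) and (334,304). The bar is level at 123.5 mm.

Run:
```python
from h import *
d=np.load("w2.npz");P=d["P"];Z=P[...,2];T=d["T"];f=float(d["f"])
m=np.zeros(Z.shape,bool);m[205:290,295:345]=1
q=P[m&(Z>10)&(Z<32)];r=P[m&(Z>23)&(Z<32)]
print(len(q),np.median(q,0),q.min(0),q.max(0));print(len(r),r.mean(0))
t=ray(d,T,f,320.5,304,3);b=ray(d,T,f,320,226,26);print("tips",t,"block",b,np.arctan2(*(t-b)[[1,0]]))
h=ray(d,T,f,319.8,221,26);print(ray(d,T,f,319.8,221,26),ray(d,T,f,319.8,240,26))
```

```text
375 [ 418.48191746 -248.77968797   25.38899568] [ 409.33637383 -255.97501135   10.04834268] [ 432.05200958 -241.41790055   27.35219498]
326 [ 420.16780898 -248.48942183   25.51540234]
tips [ 492.20743878 -234.49436288    3.        ] block [ 407.56035617 -252.2335496    26.        ] 0.20657689857453557
[ 403.26560739 -253.28626277   26.        ] [ 419.92848407 -249.88404746   26.        ]
```

>>> {"name": "servo_tool", "arguments": {"steps": [[[0.003, 0.0015, -0.025], [0, 0, 0], 1], [[0, 0, -0.03], [0, 0, 0], 1], [[0, 0, -0.03], [0, 0, 0], 1], [[0, 0, -0.02], [0, 0, 0], 1], [[0, 0, -0.015], [0, 0, 0], 1], [[0, 0, -0.01], [0, 0, 0], 1], [[0, 0, -0.005], [0, 0, 0], 1], [[0, 0, 0], [0, 0, 0], 1]]}}

```text
t: 9.53
ee_pos: [421.0, -247.9, 9.8]
orientation: [0.319, -3.124, -0.002]
ft_force: [-0.5, 0.3, -0.0]
width: 87.9
grasp_force: 0.0
```

>>> {"name": "servo_tool", "arguments": {"steps": [[[0, 0, 0], [0, 0, 0], -1], [[0, 0, 0], [0, 0, 0], -1], [[0, 0, 0], [0, 0, 0], -1], [[0, 0, 0], [0, 0, 0], -1], [[0, 0, 0], [0, 0, 0], -1], [[0, 0, 0], [0, 0, 0], -1], [[0, 0, 0], [0, 0, 0], -1], [[0, 0, 0], [0, 0, 0], -1]]}}

```text
t: 10.2
ee_pos: [421.7, -248.4, 11.1]
orientation: [-0.319, 3.125, -0.0]
ft_force: [0.1, 1.4, 1.2]
width: 38.4
grasp_force: 0.0
```

>>> {"name": "servo_tool", "arguments": {"steps": [[[0, 0, 0], [0, 0, 0], -1], [[0, 0, 0], [0, 0, 0], -1], [[0, 0, 0], [0, 0, 0], -1], [[0, 0, 0], [0, 0, 0], -1], [[0, 0, 0], [0, 0, 0], -1], [[0, 0, 0], [0, 0, 0], -1], [[0, 0, 0], [0, 0, 0], -1], [[0, 0, 0], [0, 0, 0], -1]]}}

```text
t: 10.87
ee_pos: [421.6, -248.4, 10.9]
orientation: [0.319, -3.125, -0.0]
ft_force: [-0.6, -0.0, -1.2]
width: 11.5
grasp_force: 30.0
```

>>> {"name": "servo_tool", "arguments": {"steps": [[[0, 0, 0], [0, 0, 0], -0.5], [[0, 0, 0], [0, 0, 0], -0.5], [[0, 0, 0], [0, 0, 0], -0.5], [[-0.003, -0.0006, 0], [0, 0, 0], -0.5], [[-0.002, -0.0004, 0], [0, 0, 0], -0.5], [[0, 0, -0.003], [0, 0, 0], -0.5], [[0, 0, -0.003], [0, 0, 0], -0.5], [[0, 0, 0], [0, 0, 0], -0.5]]}}

```text
t: 11.53
ee_pos: [416.4, -249.3, 4.4]
orientation: [0.318, -3.125, -0.001]
ft_force: [-1.4, -0.0, 0.0]
width: 21.6
grasp_force: 0.0
```

>>> {"name": "servo_tool", "arguments": {"steps": [[[0, 0, 0], [0, 0, 0], -0.5], [[0, 0, 0], [0, 0, 0], -1], [[0, 0, 0], [0, 0, 0], -1], [[0, 0, 0], [0, 0, 0], -1], [[0, 0, 0], [0, 0, 0], -1], [[0, 0, 0], [0, 0, 0], -1], [[0, 0, 0], [0, 0, 0], -1], [[0, 0, 0], [0, 0, 0], -1]]}}

```text
t: 12.2
ee_pos: [416.7, -249.4, 5.0]
orientation: [-0.319, 3.125, -0.0]
ft_force: [-0.8, 0.4, -0.8]
width: 11.7
grasp_force: 30.0
```

>>> {"name": "servo_tool", "arguments": {"steps": [[[0, 0, 0.02], [0, 0, 0], -1], [[0, 0, 0.03], [0, 0, 0], -1], [[0.005, 0.014, 0.03], [0, 0, 0], -1], [[0.005, 0.014, 0.03], [0, 0, 0], -1], [[0.005, 0.014, 0.03], [0, 0, 0], -1], [[0.005, 0.014, 0.02], [0, 0, 0], -1], [[0.008, 0.02, 0], [0, 0, 0], -1], [[0.008, 0.02, 0], [0, 0, 0], -1]]}}

```text
t: 12.87
ee_pos: [453.7, -153.1, 166.8]
orientation: [-0.317, 3.122, -0.003]
ft_force: [-0.7, 0.1, -1.0]
width: 11.6
grasp_force: 30.0
```

>>> {"name": "servo_tool", "arguments": {"steps": [[[0.0085, 0.0216, 0], [0, 0, -1.0], -1], [[0.0085, 0.0216, 0], [0, 0, -1.0], -1], [[0.0085, 0.0216, 0], [0, 0, -1.0], -1], [[0.0085, 0.0216, 0], [0, 0, -1.0], -1], [[0.0085, 0.0216, 0], [0, 0, -1.0], -1], [[0.0085, 0.0216, 0], [0, 0, -1.0], -1], [[0.0085, 0.0216, 0], [0, 0, -1.0], -1], [[0.0085, 0.0216, 0], [0, 0, 0], -1]]}}

```text
t: 13.53
ee_pos: [520.7, 20.6, 164.9]
orientation: [0.126, -3.139, -0.0]
ft_force: [-0.3, -1.1, -0.7]
width: 11.7
grasp_force: 30.0
```

>>> {"name": "servo_tool", "arguments": {"steps": [[[0, 0, 0], [0, 0, 0], -1], [[0, 0, 0], [0, 0, 0], -1], [[0, 0, 0], [0, 0, 0], -1], [[0, 0, 0], [0, 0, 0], -1], [[0, 0, -0.005], [0, 0, 0], -1], [[0, 0, -0.005], [0, 0, 0], -1], [[0, 0, 0], [0, 0, 0], -1], [[0, 0, 0], [0, 0, 0], -1]]}}

```text
t: 14.2
ee_pos: [520.2, 19.0, 154.4]
orientation: [0.126, -3.138, -0.0]
ft_force: [1.0, -0.4, -1.6]
width: 11.8
grasp_force: 30.0
```

Run:
```python
from h import *
o=sensors.get_obs();print(o["ee_pos"],o["orientation"])
im,P,T,f=get("wrist");cv2.imwrite("pics/w3.png",im["color"]);np.savez("w3.npz",P=P,c=im["color"],T=T,f=f,cx=im["cx"],cy=im["cy"])
```

```text
[520.16172747  18.9864556  154.39869591] [ 1.26399139e-01 -3.13778401e+00 -1.83665628e-06]
```

View pics/w3.png

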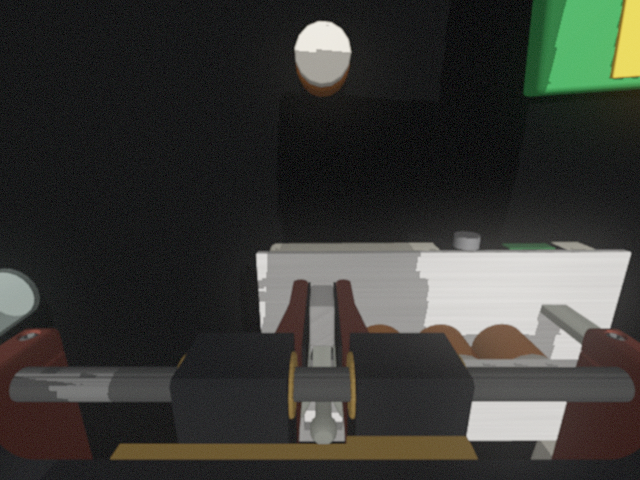

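Run:
```python
from h import *
d=np.load("w3.npz");P=d["P"];Z=P[...,2];T=d["T"];f=float(d["f"])
cv2.imwrite("pics/w3c.png",cv2.resize(d["c"][270:450,270:375],None,fx=3.3,fy=3.3,interpolation=cv2.INTER_CUBIC))
m=np.zeros(Z.shape,bool);m[405:445,300:345]=1;q=P[m&(Z>138)&(Z<155)];print(len(q),np.median(q,0),q.min(0),q.max(0))
R=cv2.Rodrigues(np.array([.1264,-3.1378,0]))[0];print(R.T@(np.median(q,0)-[520.2,19,154.4]))
m[:]=0;m[270:400,300:345]=1;q=P[m&(Z>145)&(Z<180)]; l=(q-[520.2,19,154.4])@R;k=l[:,2]<-15;print("blocktop local",l[k].mean(0),l[k].min(0),l[k].max(0))
```

```text
663 [618.47347168  28.92910794 144.79265732] [588.24572853  13.62914841 138.02019133] [628.74381003  38.41974897 154.99671174]
[-98.76560188   1.99178277   9.48431029]
blocktop local [ -0.17983242   1.11838973 -20.31482062] [-14.8362578   -9.26469507 -25.5773414 ] [ 12.04170641  11.74686123 -15.03217701]
```

View pics/w3c.png

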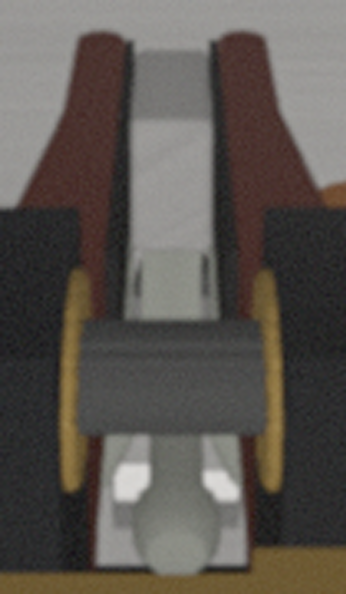

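The enlarged crop shows the leg tips at (131,482) and (221,482). The post head is centred between them at column 176, so it's laterally aligned. Now down to neck height.

>>> {"name": "servo_tool", "arguments": {"steps": [[[0, 0, -0.005], [0, 0, 0], -1], [[0, 0, -0.005], [0, 0, 0], -1], [[0, 0, -0.005], [0, 0, 0], -1], [[0, 0, -0.004], [0, 0, 0], -1], [[0, 0, -0.003], [0, 0, 0], -1], [[0, 0, -0.0005], [0, 0, 0], -1], [[0, 0, 0], [0, 0, 0], -1], [[0, 0, 0], [0, 0, 0], -1]]}}

```text
t: 14.92
ee_pos: [520.7, 19.4, 132.5]
orientation: [-0.128, 3.139, -0.0]
ft_force: [0.4, -0.4, -0.8]
width: 11.9
grasp_force: 30.0
```

>>> {"name": "servo_tool", "arguments": {"steps": [[[0.004, 0.0003, 0], [0, 0, 0], -1], [[0.004, 0.0003, 0], [0, 0, 0], -1], [[0.004, 0.0003, 0], [0, 0, 0], -1], [[0.003, 0.0003, 0], [0, 0, 0], -1], [[0.003, 0.0003, 0], [0, 0, 0], -1], [[0.002, 0.0002, 0], [0, 0, 0], -1], [[0, 0, 0], [0, 0, 0], -1], [[0, 0, 0], [0, 0, 0], -1]]}}

```text
t: 15.58
ee_pos: [540.7, 21.1, 132.4]
orientation: [0.128, -3.139, 0.0]
ft_force: [1.1, 0.0, -0.6]
width: 11.8
grasp_force: 30.0
```

>>> {"name": "servo_tool", "arguments": {"steps": [[[0.002, 0.0002, -0.0005], [0, 0, 0], -1], [[0.002, 0.0002, -0.0003], [0, 0, 0], -1], [[0.002, 0.0002, 0], [0, 0, 0], -1], [[0.002, 0.0002, 0], [0, 0, 0], -1], [[0, 0, 0], [0, 0, 0], -1], [[0, 0, 0], [0, 0, 0], -1], [[0, 0, 0], [0, 0, 0], -1], [[0, 0, 0], [0, 0, 0], -1]]}}

```text
t: 16.25
ee_pos: [548.5, 21.9, 131.7]
orientation: [0.127, -3.139, 0.0]
ft_force: [-0.2, -0.3, -1.0]
width: 11.6
grasp_force: 30.0
```

>>> {"name": "servo_tool", "arguments": {"steps": [[[0.001, 0.0001, 0], [0, 0, 0], -1], [[0.001, 0.0001, 0], [0, 0, 0], -1], [[0.001, 0.0001, 0], [0, 0, 0], -1], [[0.001, 0.0001, 0], [0, 0, 0], -1], [[0.001, 0.0001, 0], [0, 0, 0], -1], [[0.001, 0.0001, 0], [0, 0, 0], -1], [[0, 0, 0], [0, 0, 0], -1], [[0, 0, 0], [0, 0, 0], -1]]}}

```text
t: 16.92
ee_pos: [554.7, 22.5, 131.6]
orientation: [0.127, -3.139, -0.0]
ft_force: [1.4, -0.2, -1.2]
width: 11.7
grasp_force: 30.0
```

>>> {"name": "servo_tool", "arguments": {"steps": [[[0.001, 0.0001, 0], [0, 0, 0], -1], [[0.001, 0.0001, 0], [0, 0, 0], -1], [[0.001, 0.0001, 0], [0, 0, 0], -1], [[0.001, 0.0001, 0], [0, 0, 0], -1], [[0, 0, 0], [0, 0, 0], -1], [[0, 0, 0], [0, 0, 0], -1], [[0, 0, 0], [0, 0, 0], -1], [[0, 0, 0], [0, 0, 0], -1]]}}

```text
t: 17.58
ee_pos: [558.3, 22.9, 131.5]
orientation: [0.127, -3.138, -0.0]
ft_force: [-4.2, 1.1, -0.7]
width: 11.6
grasp_force: 30.0
```

>>> {"name": "servo_tool", "arguments": {"steps": [[[0.0006, 0, 0], [0, 0, 0], -1], [[0.0006, 0, 0], [0, 0, 0], -1], [[0.0006, 0.0001, 0], [0, 0, 0], -1], [[0.0006, 0, 0], [0, 0, 0], -1], [[0, 0, 0], [0, 0, 0], -1], [[0, 0, 0], [0, 0, 0], -1], [[0, 0, 0], [0, 0, 0], -1], [[0, 0, 0], [0, 0, 0], -1]]}}

```text
t: 18.25
ee_pos: [561.1, 23.0, 131.7]
orientation: [-0.127, 3.139, 0.0]
ft_force: [-4.1, 1.3, -2.6]
width: 11.8
grasp_force: 30.0
```

>>> {"name": "servo_tool", "arguments": {"steps": [[[0.0006, 0.0001, 0], [0, 0, 0], -1], [[0.0006, 0, 0], [0, 0, 0], -1], [[0.0006, 0.0001, 0], [0, 0, 0], -1], [[0.0006, 0, 0], [0, 0, 0], -1], [[0, 0, 0], [0, 0, 0], -1], [[0, 0, 0], [0, 0, 0], -1], [[0, 0, 0], [0, 0, 0], -1], [[0, 0, 0], [0, 0, 0], -1]]}}

```text
t: 18.92
ee_pos: [563.0, 23.2, 131.6]
orientation: [0.127, -3.138, -0.0]
ft_force: [-6.7, 0.9, -1.7]
width: 12.1
grasp_force: 30.0
```

>>> {"name": "servo_tool", "arguments": {"steps": [[[0.0006, 0.0001, 0], [0, 0, 0], -1], [[0.0006, 0, 0], [0, 0, 0], -1], [[0.0006, 0.0001, 0], [0, 0, 0], -1], [[0.0006, 0, 0], [0, 0, 0], -1], [[0, 0, 0], [0, 0, 0], -1], [[0, 0, 0], [0, 0, 0], -1], [[0, 0, 0], [0, 0, 0], -1], [[0, 0, 0], [0, 0, 0], -1]]}}

```text
t: 19.58
ee_pos: [564.2, 23.3, 131.1]
orientation: [0.127, -3.135, 0.0]
ft_force: [-8.4, 0.3, -0.6]
width: 12.0
grasp_force: 30.0
```

>>> {"name": "servo_tool", "arguments": {"steps": [[[0.0005, 0, 0], [0, 0, 0], -1], [[0.0005, 0.0001, 0], [0, 0, 0], -1], [[0.0005, 0, 0], [0, 0, 0], -1], [[0, 0, 0], [0, 0, 0], -1], [[0, 0, 0], [0, 0, 0], -1], [[0, 0, 0], [0, 0, 0], -1], [[0, 0, 0], [0, 0, 0], -1], [[0, 0, 0], [0, 0, 0], -1]]}}

```text
t: 20.25
ee_pos: [565.6, 23.4, 131.0]
orientation: [0.127, -3.135, 0.0]
ft_force: [-7.2, 0.1, -1.4]
width: 11.4
grasp_force: 30.0
```

>>> {"name": "servo_tool", "arguments": {"steps": [[[0.0005, 0, 0], [0, 0, 0], -1], [[0.0005, 0.0001, 0], [0, 0, 0], -1], [[0.0005, 0, 0], [0, 0, 0], -1], [[0, 0, 0], [0, 0, 0], -1], [[0, 0, 0], [0, 0, 0], -1], [[0, 0, 0], [0, 0, 0], -1], [[0, 0, 0], [0, 0, 0], -1], [[0, 0, 0], [0, 0, 0], -1]]}}

```text
t: 20.92
ee_pos: [567.0, 23.5, 131.0]
orientation: [0.127, -3.135, -0.0]
ft_force: [-8.7, 0.8, -1.6]
width: 11.6
grasp_force: 30.0
```

>>> {"name": "servo_tool", "arguments": {"steps": [[[0.0005, 0, 0], [0, 0, 0], -1], [[0.0005, 0.0001, 0], [0, 0, 0], -1], [[0.0005, 0, 0], [0, 0, 0], -1], [[0, 0, 0], [0, 0, 0], -1], [[0, 0, 0], [0, 0, 0], -1], [[0, 0, 0], [0, 0, 0], -1], [[0, 0, 0], [0, 0, 0], -1], [[0, 0, 0], [0, 0, 0], -1]]}}

```text
t: 21.58
ee_pos: [571.7, 23.8, 132.2]
orientation: [-0.127, 3.136, 0.0]
ft_force: [1.0, 1.7, -1.3]
width: 11.4
grasp_force: 30.0
```

>>> {"name": "servo_tool", "arguments": {"steps": [[[0.0005, 0, 0], [0, 0, 0], -1], [[0.0005, 0.0001, 0], [0, 0, 0], -1], [[0.0005, 0, 0], [0, 0, 0], -1], [[0, 0, 0], [0, 0, 0], -1], [[0, 0, 0], [0, 0, 0], -1], [[0, 0, 0], [0, 0, 0], -1], [[0, 0, 0], [0, 0, 0], -1], [[0, 0, 0], [0, 0, 0], -1]]}}

```text
t: 22.25
ee_pos: [572.1, 23.8, 131.7]
orientation: [-0.127, 3.138, 0.0]
ft_force: [0.7, 1.8, -1.2]
width: 11.9
grasp_force: 30.0
```

>>> {"name": "servo_tool", "arguments": {"steps": [[[0.0005, 0, 0], [0, 0, 0], -1], [[0.0005, 0.0001, 0], [0, 0, 0], -1], [[0.0005, 0, 0], [0, 0, 0], -1], [[0, 0, 0], [0, 0, 0], -1], [[0, 0, 0], [0, 0, 0], -1], [[0, 0, 0], [0, 0, 0], -1], [[0, 0, 0], [0, 0, 0], -1], [[0, 0, 0], [0, 0, 0], -1]]}}

```text
t: 22.92
ee_pos: [572.9, 23.9, 131.4]
orientation: [0.127, -3.138, -0.0]
ft_force: [-1.4, 1.6, -1.2]
width: 12.1
grasp_force: 30.0
```

Snapped. Now I bring the tongue home, watching for the force rise.

>>> {"name": "servo_tool", "arguments": {"steps": [[[0.0005, 0, 0], [0, 0, 0], -1], [[0.0005, 0.0001, 0], [0, 0, 0], -1], [[0, 0, 0], [0, 0, 0], -1], [[0, 0, 0], [0, 0, 0], -1], [[0, 0, 0], [0, 0, 0], -1], [[0, 0, 0], [0, 0, 0], -1], [[0, 0, 0], [0, 0, 0], -1], [[0, 0, 0], [0, 0, 0], -1]]}}

```text
t: 23.58
ee_pos: [574.5, 24.0, 131.7]
orientation: [-0.127, 3.139, 0.0]
ft_force: [-1.6, 2.1, -1.4]
width: 11.8
grasp_force: 30.0
```

>>> {"name": "servo_tool", "arguments": {"steps": [[[0.0005, 0, 0], [0, 0, 0], -1], [[0.0005, 0.0001, 0], [0, 0, 0], -1], [[0, 0, 0], [0, 0, 0], -1], [[0, 0, 0], [0, 0, 0], -1], [[0, 0, 0], [0, 0, 0], -1], [[0, 0, 0], [0, 0, 0], -1], [[0, 0, 0], [0, 0, 0], -1], [[0, 0, 0], [0, 0, 0], -1]]}}

```text
t: 24.25
ee_pos: [575.8, 24.1, 131.8]
orientation: [-0.127, 3.138, 0.0]
ft_force: [-0.0, 2.6, -1.8]
width: 11.5
grasp_force: 30.0
```

>>> {"name": "servo_tool", "arguments": {"steps": [[[0.0005, 0.0001, 0], [0, 0, 0], -1], [[0.0005, 0.0001, 0], [0, 0, 0], -1], [[0, 0, 0], [0, 0, 0], -1], [[0, 0, 0], [0, 0, 0], -1], [[0, 0, 0], [0, 0, 0], -1], [[0, 0, 0], [0, 0, 0], -1], [[0, 0, 0], [0, 0, 0], -1], [[0, 0, 0], [0, 0, 0], -1]]}}

```text
t: 24.92
ee_pos: [576.5, 24.3, 131.7]
orientation: [-0.127, 3.139, -0.0]
ft_force: [0.4, 2.7, -0.5]
width: 11.8
grasp_force: 30.0
```

>>> {"name": "servo_tool", "arguments": {"steps": [[[0.0005, 0.0001, 0], [0, 0, 0], -1], [[0.0005, 0.0001, 0], [0, 0, 0], -1], [[0, 0, 0], [0, 0, 0], -1], [[0, 0, 0], [0, 0, 0], -1], [[0, 0, 0], [0, 0, 0], -1], [[0, 0, 0], [0, 0, 0], -1], [[0, 0, 0], [0, 0, 0], -1], [[0, 0, 0], [0, 0, 0], -1]]}}

```text
t: 25.58
ee_pos: [577.4, 24.5, 131.7]
orientation: [-0.127, 3.139, -0.0]
ft_force: [1.0, 1.3, -0.6]
width: 11.6
grasp_force: 30.0
```

>>> {"name": "servo_tool", "arguments": {"steps": [[[0.0005, 0.0001, 0], [0, 0, 0], -1], [[0.0005, 0.0001, 0], [0, 0, 0], -1], [[0.0005, 0, 0], [0, 0, 0], -1], [[0, 0, 0], [0, 0, 0], -1], [[0, 0, 0], [0, 0, 0], -1], [[0, 0, 0], [0, 0, 0], -1], [[0, 0, 0], [0, 0, 0], -1], [[0, 0, 0], [0, 0, 0], -1]]}}

```text
t: 26.25
ee_pos: [578.9, 24.7, 131.7]
orientation: [0.127, -3.139, 0.0]
ft_force: [0.3, -0.2, -0.3]
width: 11.9
grasp_force: 30.0
```

>>> {"name": "servo_tool", "arguments": {"steps": [[[0.0005, 0.0001, 0], [0, 0, 0], -1], [[0.0005, 0.0001, 0], [0, 0, 0], -1], [[0, 0, 0], [0, 0, 0], -1], [[0, 0, 0], [0, 0, 0], -1], [[0, 0, 0], [0, 0, 0], -1], [[0, 0, 0], [0, 0, 0], -1], [[0, 0, 0], [0, 0, 0], -1], [[0, 0, 0], [0, 0, 0], -1]]}}

```text
t: 26.92
ee_pos: [579.8, 24.9, 131.7]
orientation: [0.127, -3.139, 0.0]
ft_force: [0.8, -0.1, -0.8]
width: 11.8
grasp_force: 30.0
```

>>> {"name": "servo_tool", "arguments": {"steps": [[[0.0005, 0.0001, 0], [0, 0, 0], -1], [[0.0005, 0, 0], [0, 0, 0], -1], [[0, 0, 0], [0, 0, 0], -1], [[0, 0, 0], [0, 0, 0], -1], [[0, 0, 0], [0, 0, 0], -1], [[0, 0, 0], [0, 0, 0], -1], [[0, 0, 0], [0, 0, 0], -1], [[0, 0, 0], [0, 0, 0], -1]]}}

```text
t: 27.58
ee_pos: [580.4, 25.0, 131.5]
orientation: [0.127, -3.138, 0.0]
ft_force: [-4.1, -0.4, 1.0]
width: 11.7
grasp_force: 30.0
```

>>> {"name": "servo_tool", "arguments": {"steps": [[[0.0005, 0.0001, 0], [0, 0, 0], -1], [[0.0005, 0, 0], [0, 0, 0], -1], [[0, 0, 0], [0, 0, 0], -1], [[0, 0, 0], [0, 0, 0], -1], [[0, 0, 0], [0, 0, 0], -1], [[0, 0, 0], [0, 0, 0], -1], [[0, 0, 0], [0, 0, 0], -1], [[0, 0, 0], [0, 0, 0], -1]]}}

```text
t: 28.25
ee_pos: [580.6, 25.0, 131.5]
orientation: [0.127, -3.136, 0.0]
ft_force: [-7.0, -0.9, 3.3]
width: 11.9
grasp_force: 30.0
```

>>> {"name": "servo_tool", "arguments": {"steps": [[[0.0005, 0, 0], [0, 0, 0], -1], [[0, 0, 0], [0, 0, 0], -1], [[0, 0, 0], [0, 0, 0], -1], [[0, 0, 0], [0, 0, 0], -1], [[0, 0, 0], [0, 0, 0], -1], [[0, 0, 0], [0, 0, 0], -1], [[0, 0, 0], [0, 0, 0], -1], [[0, 0, 0], [0, 0, 0], -1]]}}

```text
t: 28.92
ee_pos: [580.6, 25.0, 131.5]
orientation: [0.127, -3.135, 0.0]
ft_force: [-8.4, -0.9, 5.1]
width: 11.8
grasp_force: 30.0
```

>>> {"name": "servo_tool", "arguments": {"steps": [[[-0.001, 0, -0.0005], [0, 0, 0], -1], [[0, 0, -0.0005], [0, 0, 0], -1], [[0, 0, 0], [0, 0, 0], -1], [[0, 0, 0], [0, 0, 0], -0.6], [[0, 0, 0], [0, 0, 0], -0.6], [[0, 0, 0], [0, 0, 0], -0.6], [[0, 0, 0], [0, 0, 0], -0.5], [[0, 0, 0], [0, 0, 0], -0.4]]}}

```text
t: 29.58
ee_pos: [581.9, 25.1, 130.8]
orientation: [-0.127, 3.138, 0.0]
ft_force: [0.4, -0.1, 0.6]
width: 25.0
grasp_force: 0.0
```

>>> {"name": "servo_tool", "arguments": {"steps": [[[0, 0, 0], [0, 0, 0], -0.4], [[0, 0, 0.005], [0, 0, 0], -0.4], [[0, 0, 0.01], [0, 0, 0], -0.4], [[0, 0, 0.02], [0, 0, 0], -0.4], [[0, 0, 0.03], [0, 0, 0], -0.4], [[-0.01, 0, 0.035], [0, 0, 0], 0], [[-0.02, 0, 0.035], [0, 0, 0], 1], [[-0.02, 0, 0.03], [0, 0, 0], 1]]}}

```text
t: 30.25
ee_pos: [531.4, 25.1, 298.7]
orientation: [-0.127, 3.137, -0.0]
ft_force: [0.1, 0.2, 0.2]
width: 43.2
grasp_force: 0.0
```

>>> {"name": "servo_tool", "arguments": {"steps": [[[-0.03, 0, 0.01], [0, 0, 0], 1], [[-0.03, 0, 0], [0, 0, 0], 1], [[-0.02, 0, 0], [0, 0, 0], 1], [[0, 0, 0], [0, 0, 0], 1], [[0, 0, 0], [0, 0, 0], 1], [[0, 0, 0], [0, 0, 0], 1], [[0, 0, 0], [0, 0, 0], 1], [[0, 0, 0], [0, 0, 0], 1]]}}

```text
t: 30.92
ee_pos: [452.3, 25.1, 305.6]
orientation: [0.127, -3.139, -0.0]
ft_force: [-0.4, -0.3, -0.1]
width: 88.0
grasp_force: 0.0
```

Run:
```python
from h import *
im,P,T,f=get("wrist");np.savez("w4.npz",P=P,c=im["color"],T=T,f=f,cx=im["cx"],cy=im["cy"])
p=np.linalg.inv(T)@[600,26,130,1];u=int(f*p[0]/p[2]+im["cx"]);v=int(f*p[1]/p[2]+im["cy"]);print(u,v)
a=im["color"][max(0,v-60):v+60,max(0,u-80):u+80]
s,Ps,Ts,fs=get("scene");p=np.linalg.inv(Ts)@[600,26,130,1];u=int(fs*p[0]/p[2]+s["cx"]);v=int(fs*p[1]/p[2]+s["cy"]);print(u,v)
b=s["color"][v-60:v+60,u-80:u+80]
a=cv2.resize(a,(400,300) if a.shape==b.shape else None,fx=2.5,fy=2.5,interpolation=2);b=cv2.resize(b,(400,300),interpolation=2)
h=np.zeros((300,a.shape[1]+400,3),np.uint8);h[:a.shape[0],:a.shape[1]]=a;h[:,a.shape[1]:]=b;cv2.imwrite("pics/fin.png",h);print(h.shape)
```

```text
311 344
359 285
(300, 800, 3)
```

View pics/fin.png

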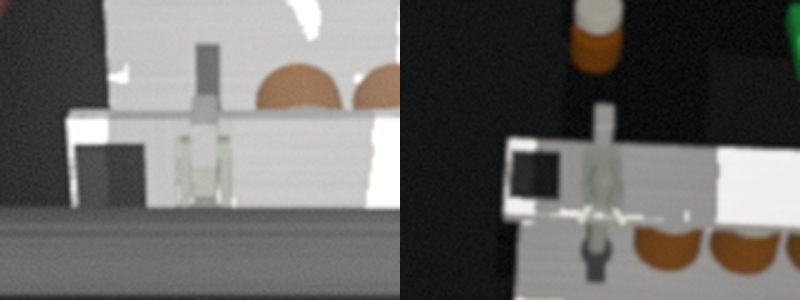

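The clip sits on the closed bar with its legs around the post: the tips are at (585,215) and (622,215) in the right view, and the block is at (605,120). One quick numeric check from the depth.

Run:
```python
from h import *
for n in("scene","top"):
    im,P,T,f=get(n);X,Y,Z=np.moveaxis(P,-1,0)
    m=(X>560)&(X<650)&(Y>0)&(Y<50)&(Z>136)&(Z<165)
    q=P[m];b=q[q[:,0]<600];h=q[q[:,0]>=605]
    print(n,"block",len(b),np.round(np.median(b,0),1),np.round(b.min(0)),np.round(b.max(0)),"head",len(h),np.round(np.median(h,0),1),np.round(h.min(0)),np.round(h.max(0)))
```

```text
scene block 111 [590.2  25.  149.5] [571.  19. 136.] [596.  32. 153.] head 98 [634.1  28.9 144.7] [623.  20. 136.] [639.  37. 150.]
  return _methods._mean(a, axis=axis, dtype=dtype,
  ret = um.true_divide(
Traceback (most recent call last):
ValueError: zero-size array to reduction operation minimum which has no identity
```

```bash
python3 -c "
from workcell import close_job
print(close_job())"
```

```text
the job is handed in; nothing more can be done
None
```

The job is handed in: the bar is closed on its end stop, the leftmost clip is snapped over the post neck with its tongue home (about 8 N at the stop), and the gripper has let go and is clear.

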